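# Fit the drive key and roller rotor of a bench peristaltic pump and close its cover

## Task

Put the pump head back together: lay the loose steel key from the blue tray into the slot on top of the pump's drive shaft so that it sits on the slot's floor, then slide the roller rotor along the shaft with its keyway over the key until it is fully home against the shoulder. Finally swing the see-through cover down until it is shut, let go of everything, and leave the other things on the bench where they stand.

Things in the scene. Friction and masses are not known exactly. Their poses are not given: they have to be found in the camera images.
- pump: Bench peristaltic pump, fixed. Origin on the bench (z 0) below the middle of the seated rotor; z up, x from the shaft's free end to the housing (shaft along -x, to the left and towards the robot). mm: grey housing x 52..172, y -60..60, top z 115; dark head plate before it at x 47; bed under the shaft x -57..53, y -56..56, top z 32; two tube rests on it at x -20, y +-46, top z 44.
- rotor_seat (a point): Point on the level drive shaft's axis where the middle of the rotor's bore lies when home: pump frame (0, 0, 75) mm, axes as the pump's. Shaft diameter 30, from the shoulder (a boss of diameter 41) at x +20 to the free end at x -40, the last 8 mm tapering to diameter 22. The shaft does not turn.
- key_seat (a point): Where the middle of the seated key lies: pump frame (0, 0, 89.5) mm, axes as the pump's. The slot is on top of the shaft, always facing up, along x, closed at both ends: 29.2 long, 11.2 wide, floor 5 mm below this point (z 84.5), long edges at z 89; beside them the shaft falls away round.
- key: Loose steel key with round ends, 28 long (x) x 10 wide (y) x 10 high (z) mm, 21 g, edges slightly bevelled, first lying on the blue tray's floor, z up. Origin at its middle. Either end may go either way. Seated, its top stands 5.5 mm above the slot's long edges: hold it by its upper 5 mm only.
- rotor: Loose roller rotor, 0.16 kg: eight-sided grey carrier, 54 mm across flats, 40 long (x), dark ends, four white rollers in the diagonal faces. Origin mid-bore, x along the bore, z towards the keyway. Bore diameter 31.6; keyway all along it on the +z side, 12.4 wide, roof 21 above the axis; both ends alike. Stands on the tray on its lower flat, keyway up. Grip its side flats (y +-27, each 22 high).
- parts_tray: Flat dark-blue service tray, 120 (x) x 150 (y) mm, fixed; origin under its centre on the bench; floor 3 mm thick, rim 6 mm high. Rotor (on its -y half; origin 30 mm above the bench) and key (on its +y half; origin 8 mm above the bench) lie on it at the start.
- cover (a joint): Angle of the see-through pump cover, rad: 0 = shut (level over the rotor, on its stop), grows as it opens upward and back over the housing, at most 2.0; starts at 1.6 to 1.75. A friction hinge: it stays where it is left; 1 to 2 N at its far edge moves it.
- cover_hinge (a point): Middle of the cover's hinge axis, which runs along the pump's y: pump frame (97, 0, 124) mm; axes as the pump's. Shut, the cover reaches from here along -x.
- cover_edge (a point): Middle of the cover's far edge on its outer face, 150 mm from the hinge; an orange tab, 40 wide, stands 18 mm beyond. Plate 4 mm thick, 104 wide, hinge axis in its mid-plane; cheeks 40 deep on the inner side; shut, the outer face is at z 126 mm. Frame turns with the cover: z outward from the outer face, x towards the hinge. Open, the outer face looks away from the shaft; push on it to close.
- timer: White bench timer, 58x64x18 mm, a bystander; origin under its centre.
- tube50_0: Standing 50 ml tube, blue cap, red contents, diameter 34, 108 mm tall, a bystander; origin under its centre.
- tube50_1: Standing 50 ml tube, blue cap, pale contents, diameter 34, 108 mm tall, a bystander; origin under its centre.
- oil_bottle: Small amber bottle, diameter 30, 69 mm tall, a bystander; origin under its centre.
- marker_0: White marker with blue cap, 131 mm long, 13 mm thick, lying, a bystander; origin under its centre.
- forceps: Steel forceps, 116 mm long, 9 mm high, lying, a bystander; origin under its centre.
There are look-alikes about, which are no part of the job. Several things have the shape of the rotor; the one meant has the colours described above.

How it is judged:
By the outcome, as a careful person would: the job done as asked, in the order asked, and still so for the second after the job is handed in, with the robot touching nothing.
It also fails if it takes over 72 s, if anything falls off the work surface, if the arm or the gripper's body presses on something with over 40 N, if the wrist force passes 120 N, or if a joint passes its speed limit or range.

## Robot

A 6-joint arm with a two-finger parallel gripper is mounted at the origin on the work surface; the furniture and walls round the work are solid. World frame = base frame: x ahead of the robot, y to its left, z up, the work surface at z = 0. Lengths are in m, angles in rad, forces in N, time in s.
With the tool pointing down it reaches from about 0.35 to 0.975 m from the base axis. Payload 4.9 kg.
Tool frame: the origin (TCP) lies at the very end of the fingers, on their centre line; the grasp point (between the pads) lies 19 mm behind it; z points along the fingers, y is the line along which they close (so a half turn about z gives the same grasp; the last joint's range is limited). The gripper opens to 85 mm and grips with 20 to 120 N. Pads are 22 mm wide; open, the fingers measure 114 mm over their backs; the gripper's body (76 mm by 85 mm) begins 54 mm behind the grasp point. The pads swing forward as they close: fully open they stand 13 mm farther back than shut.
Start: joints at [1.219, 0.053, 1.613, -0, 1.476, -0.119], TCP at [0.144, 0.608, 0.231] pointing down, gripper open.
Joint ranges: [-3.01, 3.01], [-1.01, 2.22], [0.06, 2.58], [-1.02, 4.17], [0.09, 2.62], [-3.14, 3.14]. Speed limits (rad/s): [2.57, 2.57, 3.14, 3.14, 3.14, 3.14].

## Interface

Orientations are given as a unit quaternion [w, x, y, z].
In Python, from plant import * gives the robot as it stands.
- The arm moves only by the tool jog_arm, never from a script. Its argument "moves" is a list that holds one entry, the list of rows, each a list of 7 numbers: the finger opening in cm, from 0 to 8.54, then the shift along the tool's x, y, z in cm, then the turn, a rotation vector about the tool's x, y, z in rad. A call has 1 to 20 rows; each row shifts and turns the commanded pose from where the row before left it, along the tool's axes as they then stand; what a row does not reach is not made up. A row lasts 1/12 s, in which the tool goes at most 41.7 mm and 7.16 degrees, less where a joint would pass 70% of its speed; a pose out of reach is approached as far as the arm can. A call is refused whole if a number of a shift passes 4.17 or a number of a turn 0.125, either way. A call with a gripper value outside its range is refused whole. The fingers move at their own pace and stop on an object; the grip force is fixed at half the most. Time passes only in rows, so rows that do not move let the fingers close. It gives the time, the measured TCP pose, the force, the opening and the grip force at its end, in the units of the state.
- state(): the state, without advancing time (a new reading comes with each control period).
- grab_frame(name): name is "side" or "top"; returns a dict with "color" (480x640x3 uint8, blue, green, red), "depth" (480x640 float32, m along the optical axis (not along the pixel's ray), 0 where there is no reading), "fx", "fy", "cx", "cy" (pixels), "R" (3x3) and "t" (3): a world point X has camera coordinates R X + t. Camera axes: x right, y down, z forward; pixel columns grow to the right and rows downward; lengths in m; the calibration is good to about 2 mm. A picture is of the moment at which its call begins.
- job_done(): hands the job in; it is judged then, once.
Trained networks look in a picture, given as the dict that the camera call returned (one of the last four; its "shot" number tells which), for a name from the list of things; names that differ only in an ending like _2 or _b are one class to them, and where a whole thing is asked for, a point or a joint stands for the part that bears it (a point fixed in the world has none). Each returns a list of dicts, best first, with "p" (0 to 1); they miss things now and then, are a little off and sometimes report something else, mostly with a low value. They report only what shows in the picture. A call takes as long as a camera call. They do not tell look-alikes from the thing itself.
- recognise(name, picture): "rect" ([centre column, centre row, width, height] in pixels, round what is visible of it).
- regions_of(name, picture): "pixels" (480x640 bool, what is visible of it) and "rect" ([centre column, centre row, width, height] in pixels, round what is visible of it).
The state is a dict: "time": time; "joint_pos": joint angles; "joint_vel": joint speeds; "joint_efforts": joint torques, N m; "tool_pos": TCP position; "tool_rot": TCP orientation; "contact_force": force on the tool from outside, world axes, zero at the start; "ft_torque": the same for the moment, N m; "gripper_width": opening from 0.0 (shut) to 1.0 (fully open); "grasp_force": force on a finger pad.
Only numpy, scipy, OpenCV 4.12 (cv2) and the standard library are available. Lean on these libraries where they do the work, as an engineer would, in place of code of your own. Each camera call takes 0.05 s, during which the arm holds its last target. There are 200 camera calls.

## Working session

There is one attempt and no reset: what is moved stays moved. The work goes in short steps, Python scripts to look and compute and a tool call to move; the robot and the scene stay as the last step left them, time stands still between calls to the robot, and variables do not carry over. Pictures are saved under pics/ and viewed, at most 10 in all, crops included, and the job is handed in when it is done.

Besides the shell and the picture viewer there is one more tool, called after "Emit:" as name([rows], argument=value, ...), one row to a line, values as JSON. jog_arm: Moves the arm, as the interface text tells. Its arguments: {"type":"object","properties":{"moves":{"type":"array"}},"required":["moves"]}

```bash
ls; mkdir -p pics; python3 - <<'E'
from plant import *
import cv2,numpy as np,pickle
s=state();print({k:np.round(v,3).tolist() for k,v in s.items()})
for n in("top","side"):
    f=grab_frame(n);pickle.dump(f,open(n+".pkl","wb"));cv2.imwrite(f"pics/{n}0.png",f["color"])
    print(n,f["fx"],f["cx"],f["cy"],np.round(f["R"],3).tolist(),np.round(f["t"],3))
    for k in("rotor","key","parts_tray","pump"):
        print(k,[(round(r["p"],2),np.round(r["rect"]).tolist()) for r in recognise(k,f)[:5]])
E
```

```text
pics
{'time': 0.0, 'joint_pos': [1.219, 0.053, 1.614, -0.0, 1.476, -0.119], 'joint_vel': [0.001, -0.0, -0.0, -0.001, -0.001, -0.001], 'joint_efforts': [-0.003, -39.37, -37.017, -0.0, 0.007, 0.0], 'tool_pos': [0.144, 0.608, 0.23], 'tool_rot': [-0.0, 0.116, 0.993, -0.001], 'contact_force': [-0.836, 0.234, 0.044], 'ft_torque': [0.016, -0.028, 0.046], 'grasp_force': 0.0, 'gripper_width': 1.001}
top 466.1976699676744 320.35665443290065 243.35853205959836 [[0.012, -1.0, -0.01], [-0.991, -0.011, -0.137], [0.136, 0.011, -0.991]] [-0.029  0.439  0.9  ]
rotor [(0.79, [190.0, 336.0, 35.0, 30.0]), (0.68, [240.0, 231.0, 25.0, 36.0])]
key [(0.43, [206.0, 238.0, 8.0, 7.0])]
parts_tray [(0.71, [228.0, 229.0, 75.0, 61.0]), (0.33, [353.0, 175.0, 132.0, 140.0])]
pump [(0.65, [328.0, 283.0, 67.0, 10.0]), (0.56, [353.0, 174.0, 131.0, 138.0])]
side 511.2207806735376 330.3305243455686 244.08089283768467 [[-0.976, 0.217, 0.013], [0.184, 0.856, -0.483], [-0.116, -0.469, -0.876]] [4.090e-01 1.000e-03 1.112e+00]
rotor [(0.78, [322.0, 346.0, 33.0, 32.0]), (0.67, [440.0, 369.0, 31.0, 42.0])]
key [(0.56, [334.0, 384.0, 5.0, 19.0])]
parts_tray [(0.85, [325.0, 368.0, 77.0, 91.0])]
pump [(0.82, [260.0, 233.0, 116.0, 163.0])]
```

View pics/top0.png

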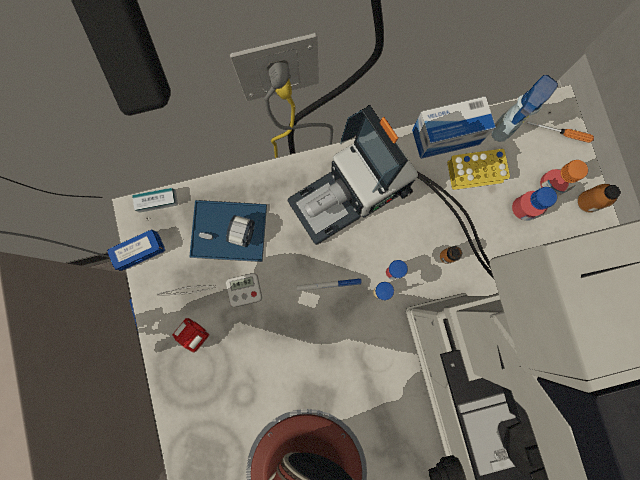

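View pics/side0.png

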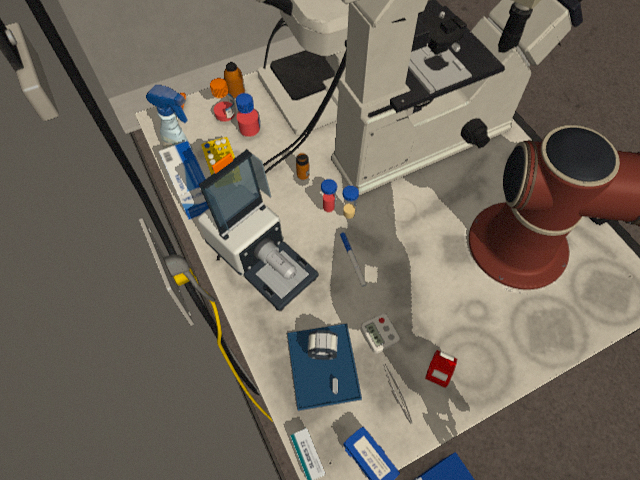

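The rotor candidates are the white/grey one on the blue tray (top 240,231; side 322,346) and the red look-alike on the bench (top 190,335; side 440,369). The tray one matches the description. The key is at top (206,236) and side (334,384). The pump is at top (353,175), with its shaft pointing to the lower left and its cover open.

```bash
cat > h.py <<'E'
import numpy as np,cv2,pickle
from scipy.optimize import least_squares
def cloud(f):
    d=f["depth"];v,u=np.mgrid[:480,:640]
    P=np.stack([(u-f["cx"])/f["fx"]*d,(v-f["cy"])/f["fy"]*d,d],-1)
    W=(P-f["t"])@f["R"];W[d==0]=np.nan
    return W
def proj(f,X):
    c=np.asarray(X)@np.array(f["R"]).T+f["t"];return np.stack([c[...,0]/c[...,2]*f["fx"]+f["cx"],c[...,1]/c[...,2]*f["fy"]+f["cy"]],-1)
def box(p,lo,hi):
    c=(np.array(lo)+hi)/2;h=(np.array(hi)-lo)/2;q=abs(p-c)-h
    return np.linalg.norm(np.maximum(q,0),axis=1)+np.minimum(q.max(1),0)
def cylx(p,r,x0,x1,z):
    q=np.stack([np.hypot(p[:,1],p[:,2]-z)-r,abs(p[:,0]-(x0+x1)/2)-(x1-x0)/2],1)
    return np.linalg.norm(np.maximum(q,0),axis=1)+np.minimum(q.max(1),0)
def pump_sdf(p):
    return np.min([box(p,[.052,-.06,.0],[.172,.06,.115]),box(p,[.047,-.06,.03],[.052,.06,.115]),box(p,[-.057,-.056,0],[.053,.056,.032]),
      cylx(p,.015,-.032,.02,.075),cylx(p,.0205,.02,.05,.075)],axis=0)
def key_sdf(p): # origin mid
    q=np.stack([np.hypot(np.maximum(abs(p[:,0])-.009,0),p[:,1])-.005,abs(p[:,2])-.005],1)
    return np.linalg.norm(np.maximum(q,0),axis=1)+np.minimum(q.max(1),0)
def rotor_sdf(p):
    a=np.abs(p);o=np.max([a[:,1],a[:,2],(a[:,1]+a[:,2])/2**.5],axis=0)-.027
    q=np.stack([o,a[:,0]-.02],1)
    return np.linalg.norm(np.maximum(q,0),axis=1)+np.minimum(q.max(1),0)
def loc(W,q,z0):
    c,s=np.cos(q[2]),np.sin(q[2]);d=W-[q[0],q[1],z0+q[3]]
    return np.stack([c*d[:,0]+s*d[:,1],-s*d[:,0]+c*d[:,1],d[:,2]],1)
def fit(W,sdf,q0,z0,sc=.002):
    r=least_squares(lambda q:np.append(sdf(loc(W,q,z0)),q[3]*10),q0,loss="soft_l1",f_scale=sc,x_scale=[.01,.01,.1,.01])
    e=abs(sdf(loc(W,r.x,z0)));return r.x,np.median(e)
E
cat > m.py <<'E'
from h import *
F={n:pickle.load(open(n+".pkl","rb")) for n in("top","side")}
C={n:cloud(f) for n,f in F.items()}
def ctr(n,u,v,k=1): return np.nanmedian(C[n][v-k:v+k+1,u-k:u+k+1].reshape(-1,3),axis=0)
print("key",ctr("top",206,236),ctr("side",334,384)); print("rotor",ctr("top",240,231),ctr("side",322,346))
print("shaft end/root",ctr("top",315,204),ctr("top",337,190)); print("tray",ctr("top",215,215))
for n,u,v in(("top",345,282),("top",245,290),("side",350,260),("side",300,300)): print(n,ctr(n,u,v))
a=ctr("top",315,204);b=ctr("top",337,190);yaw=np.arctan2(b[1]-a[1],b[0]-a[0])
k=ctr("top",206,236);r=ctr("top",240,231);m=(a+b)/2
def sel(n,c,rad,z0,z1):
    W=C[n].reshape(-1,3);g=np.hypot(W[:,0]-c[0],W[:,1]-c[1])<rad
    return W[g&(W[:,2]>z0)&(W[:,2]<z1)]
for name,c,rad,z0,z1,sdf,zz,yaws in(("pump",m,.13,.015,.112,pump_sdf,0,[yaw]),("key",k,.02,.0065,.02,key_sdf,.008,np.arange(0,3.1,.4)),("rotor",r,.045,.009,.07,rotor_sdf,.03,np.arange(0,3.1,.4))):
    S={n:sel(n,c,rad,z0,z1) for n in C};S["both"]=np.vstack(list(S.values()))
    for n,W in S.items():
        q,e=min((fit(W,sdf,[c[0],c[1],y,0],zz,.003 if name=="pump" else .0015) for y in yaws),key=lambda t:t[1])
        print(name,n,len(W),np.round(q,4),"med",round(e*1e3,2))
E
python3 m.py
python3 - <<'E'
from h import *
t=pickle.load(open("top.pkl","rb"))["color"];s=pickle.load(open("side.pkl","rb"))["color"]
a=cv2.resize(t[190:270,180:280],(400,320),interpolation=2);b=cv2.resize(s[315:415,270:370],(320,320),interpolation=2)
cv2.imwrite("pics/crop.png",np.hstack([a,b]))
E
```

```text
key [0.45453976 0.20960021 0.01338529] [0.4585862  0.21071438 0.01385277]
rotor [0.45862276 0.1324237  0.05653458] [0.46802756 0.14861965 0.05757348]
shaft end/root [ 0.50641134 -0.01373348  0.09020681] [ 0.53257679 -0.05489664  0.09436187]
tray [0.50009131 0.19537311 0.00322537]
top [ 0.36427622 -0.07436259  0.01271061]
top [0.34576168 0.12521638 0.01658474]
side [ 0.36715572 -0.03814926  0.00049562]
side [4.88127499e-01 2.81041534e-02 2.90044747e-04]
pump top 3838 [ 5.1520e-01 -3.1300e-02 -1.0001e+00 -9.0000e-04] med 1.22
pump side 4289 [ 5.176e-01 -2.860e-02 -9.968e-01 -4.000e-04] med 1.08
pump both 8127 [ 5.164e-01 -2.960e-02 -9.945e-01 -6.000e-04] med 1.35
key top 77 [4.5450e-01 2.1190e-01 1.5183e+00 3.0000e-04] med 0.87
key side 87 [4.5650e-01 2.1380e-01 1.2933e+00 9.0000e-04] med 0.89
key both 164 [4.5580e-01 2.1300e-01 1.3376e+00 8.0000e-04] med 1.01
rotor top 676 [4.6320e-01 1.3750e-01 1.3076e+00 9.0000e-04] med 0.98
rotor side 799 [4.6500e-01 1.3860e-01 1.3059e+00 1.1000e-03] med 1.19
rotor both 1475 [4.6410e-01 1.3810e-01 1.3062e+00 1.1000e-03] med 1.37
```

View pics/crop.png

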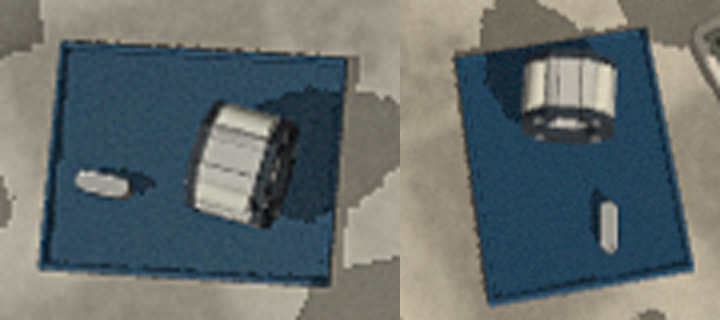

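The crop confirms the white/grey rotor with dark ends on the tray and the key to its left. Both keep away from the red look-alike. Next is the move planner.

```bash
cat > plan.py <<'E'
import numpy as np,sys
from scipy.spatial.transform import Rotation as Ro
from plant import *
def pose():
    s=state();q=s["tool_rot"];return np.array(s["tool_pos"]),Ro.from_quat([q[1],q[2],q[3],q[0]]),s
def down(yang,tilt=0): # tool z down, y axis at world angle yang
    y=np.array([np.cos(yang),np.sin(yang),0]);z=np.array([0,0,-1.]);return Ro.from_matrix(np.stack([np.cross(y,z),y,z],1))
def rows(target,yang,n,start=None,R0=None):
    p,R,s=pose()
    if start is not None:p,R=np.array(start),R0
    T=down(yang);rv=(R.inv()*T).as_rotvec()/n
    d=(np.array(target)-p)/n;out=[]
    for i in range(n):
        out.append(np.r_[R.inv().apply(d)*100,rv]);R=R*Ro.from_rotvec(rv)
    return np.array(out)
def show(target,yang,n):
    p,R,s=pose();print("t",round(s["time"],2),"p",p.round(4),"w",round(s["gripper_width"],3),"F",np.round(s["contact_force"],1))
    r=rows(target,yang,n)
    print("max shift",np.linalg.norm(r[:,:3],axis=1).max())
    for a in r: print(a.round(2).tolist()[:3],a[3:].round(3).tolist())
E
python3 -c "
from plan import *
show([.456,.213,.10],-.22,15)"
```

```text
t 0.5 p [0.1442 0.6081 0.2313] w 1.0 F [-0.8  0.3  0.1]
max shift 3.467884179944656
[-2.63, -2.08, 0.88] [-0.0, 0.0, 0.104]
[-2.83, -1.8, 0.88] [-0.0, 0.0, 0.104]
[-3.0, -1.5, 0.88] [-0.0, 0.0, 0.104]
[-3.14, -1.18, 0.88] [-0.0, 0.0, 0.104]
[-3.25, -0.84, 0.88] [-0.0, 0.0, 0.104]
[-3.32, -0.5, 0.88] [-0.0, 0.0, 0.104]
[-3.35, -0.16, 0.88] [-0.0, 0.0, 0.104]
[-3.35, 0.19, 0.88] [-0.0, 0.0, 0.104]
[-3.31, 0.54, 0.88] [-0.0, 0.0, 0.104]
[-3.24, 0.88, 0.88] [-0.0, 0.0, 0.104]
[-3.13, 1.21, 0.88] [-0.0, 0.0, 0.104]
[-2.99, 1.53, 0.88] [-0.0, 0.0, 0.104]
[-2.81, 1.83, 0.88] [-0.0, 0.0, 0.104]
[-2.61, 2.11, 0.88] [-0.0, 0.0, 0.104]
[-2.38, 2.37, 0.88] [-0.0, 0.0, 0.104]
```

Emit:
jog_arm([
  [[4, -2.6, -2.1, 0.9, 0, 0, 0.104], [4, -2.8, -1.8, 0.9, 0, 0, 0.104], [4, -3.0, -1.5, 0.9, 0, 0, 0.104], [4, -3.1, -1.2, 0.9, 0, 0, 0.104], [4, -3.3, -0.8, 0.9, 0, 0, 0.104], [4, -3.3, -0.5, 0.9, 0, 0, 0.104], [4, -3.4, -0.2, 0.9, 0, 0, 0.104], [4, -3.4, 0.2, 0.9, 0, 0, 0.104], [4, -3.3, 0.5, 0.9, 0, 0, 0.104], [4, -3.2, 0.9, 0.9, 0, 0, 0.104], [4, -3.1, 1.2, 0.9, 0, 0, 0.104], [4, -3.0, 1.5, 0.9, 0, 0, 0.104], [4, -2.8, 1.8, 0.8, 0, 0, 0.104], [4, -2.6, 2.1, 0.8, 0, 0, 0.104], [4, -2.4, 2.4, 0.8, 0, 0, 0.104], [4, 0, 0, 0, 0, 0, 0]],
])

```text
time: 1.83
tool_pos: [0.4565, 0.2083, 0.0982]
tool_rot: [0.001, 0.784, 0.621, -0.001]
contact_force: [-0.5, 0.0, 0.1]
gripper_width: 0.47
grasp_force: 0.0
```

```bash
python3 -c "
from plan import *
show([.456,.213,.010],-.22,1)"
```

```text
t 1.83 p [0.4565 0.2083 0.0982] w 0.47 F [-0.5  0.   0.1]
max shift 8.833199161251967
[0.47, -0.16, 8.82] [0.0, 0.002, -0.01]
```

Emit:
jog_arm([
  [[4, 0.5, -0.2, 2.5, 0, 0, 0], [4, 0, 0, 3.0, 0, 0, 0], [4, 0, 0, 2.5, 0, 0, 0], [4, 0, 0, 0, 0, 0, 0], [4, 0, 0, 0, 0, 0, 0]],
])

```text
time: 2.25
tool_pos: [0.4522, 0.2175, 0.0183]
tool_rot: [-0.001, 0.781, 0.625, -0.002]
contact_force: [0.9, 0.2, -0.2]
gripper_width: 0.473
grasp_force: 0.0
```

```bash
python3 - <<'E'
from plan import *
import cv2,pickle
show([.456,.213,.0085],-.22,1)
for n in("top","side"):
    f=grab_frame(n);pickle.dump(f,open(n+"1.pkl","wb"))
    c=f["color"];u,v=(206,236) if n=="top" else (334,384)
    cv2.imwrite(f"pics/{n}1.png",cv2.resize(c[v-40:v+40,u-50:u+50],(500,400),interpolation=2))
E
```

```text
t 2.25 p [0.4522 0.2175 0.0183] w 0.473 F [ 0.9  0.2 -0.2]
max shift 1.141844289364234
[-0.36, 0.48, 0.98] [-0.003, 0.002, -0.001]
```

View pics/side1.png

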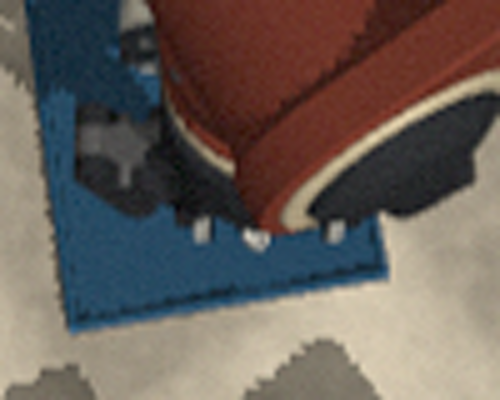

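The side crop shows the key's white end at (257,238), between the finger tips at (203,230) and (335,230). I'll correct the offset, lower and close.

Emit:
jog_arm([
  [[4, -0.35, 0.45, 0, 0, 0, 0], [4, 0, 0, 0.5, 0, 0, 0], [4, 0, 0, 0.45, 0, 0, 0], [4, 0, 0, 0, 0, 0, 0], [4, 0, 0, 0, 0, 0, 0], [4, 0, 0, 0, 0, 0, 0]],
])

```text
time: 2.85
tool_pos: [0.4571, 0.2132, 0.0098]
tool_rot: [-0.0, 0.781, 0.624, -0.0]
contact_force: [0.1, 0.3, -0.3]
gripper_width: 0.469
grasp_force: 0.0
```

Emit:
jog_arm([
  [[3, 0, 0, 0.1, 0, 0, 0], [2, 0, 0, 0, 0, 0, 0], [1.4, 0, 0, 0, 0, 0, 0], [0.6, 0, 0, 0, 0, 0, 0], [0.5, 0, 0, 0, 0, 0, 0], [0.5, 0, 0, 0, 0, 0, 0], [0.5, 0, 0, 0, 0, 0, 0], [0.5, 0, 0, 0, 0, 0, 0]],
])

```text
time: 3.52
tool_pos: [0.4574, 0.2132, 0.009]
tool_rot: [0.0, 0.781, 0.624, 0.0]
contact_force: [-0.5, 0.1, 2.2]
gripper_width: 0.081
grasp_force: 59.1
```

```bash
python3 -c "
from plan import *
show([.5164,-.0295,.14],.574,12)"
```

```text
t 3.52 p [0.4574 0.2132 0.009 ] w 0.081 F [-0.5  0.1  2.2]
max shift 2.350450736159172
[-1.86, 0.93, -1.09] [0.0, -0.0, -0.066]
[-1.92, 0.8, -1.09] [0.0, -0.0, -0.066]
[-1.97, 0.67, -1.09] [0.0, -0.0, -0.066]
[-2.01, 0.54, -1.09] [0.0, -0.0, -0.066]
[-2.04, 0.4, -1.09] [0.0, -0.0, -0.066]
[-2.06, 0.27, -1.09] [0.0, -0.0, -0.066]
[-2.08, 0.13, -1.09] [0.0, -0.0, -0.066]
[-2.08, -0.01, -1.09] [0.0, -0.0, -0.066]
[-2.08, -0.15, -1.09] [0.0, -0.0, -0.066]
[-2.06, -0.28, -1.09] [0.0, -0.0, -0.066]
[-2.04, -0.42, -1.09] [0.0, -0.0, -0.066]
[-2.01, -0.55, -1.09] [0.0, -0.0, -0.066]
```

Emit:
jog_arm([
  [[0.5, 0, 0, -1, 0, 0, 0], [0.5, 0, 0, -3, 0, 0, 0], [0.5, 0, 0, -3, 0, 0, 0], [0.5, 0, 0, -3, 0, 0, 0], [0.5, -1.9, 0.9, -0.3, 0, 0, -0.066], [0.5, -1.9, 0.8, -0.3, 0, 0, -0.066], [0.5, -2.0, 0.7, -0.3, 0, 0, -0.066], [0.5, -2.0, 0.5, -0.3, 0, 0, -0.066], [0.5, -2.0, 0.4, -0.3, 0, 0, -0.066], [0.5, -2.1, 0.3, -0.3, 0, 0, -0.066], [0.5, -2.1, 0.1, -0.3, 0, 0, -0.066], [0.5, -2.1, 0, -0.3, 0, 0, -0.066], [0.5, -2.1, -0.1, -0.3, 0, 0, -0.066], [0.5, -2.1, -0.3, -0.3, 0, 0, -0.066], [0.5, -2.0, -0.4, -0.3, 0, 0, -0.066], [0.5, -2.0, -0.6, -0.3, 0, 0, -0.066], [0.5, 0, 0, 0, 0, 0, 0], [0.5, 0, 0, 0, 0, 0, 0], [0.5, 0, 0, 0, 0, 0, 0]],
])

```text
time: 5.1
tool_pos: [0.5153, -0.0301, 0.1449]
tool_rot: [-0.0, 0.48, 0.877, 0.0]
contact_force: [-0.2, 0.6, -1.0]
gripper_width: 0.082
grasp_force: 58.8
```

```bash
python3 - <<'E'
from plan import *
from h import *
show([.5164,-.0295,.11],.574,1)
ims=[]
for n in("top","side"):
    f=grab_frame(n);pickle.dump(f,open(n+"2.pkl","wb"))
    u,v=proj(f,[.516,-.03,.135]).astype(int);print(n,u,v)
    ims.append(cv2.resize(f["color"][v-35:v+35,u-40:u+40],(400,350),interpolation=2))
cv2.imwrite("pics/over.png",np.hstack(ims))
E
```

```text
t 5.1 p [ 0.5153 -0.0301  0.1449] w 0.082 F [-0.2  0.6 -1. ]
max shift 3.4872661463897496
[-0.01, 0.12, 3.49] [0.0, -0.001, -0.005]
top 323 193
side 276 246
```

View pics/over.png

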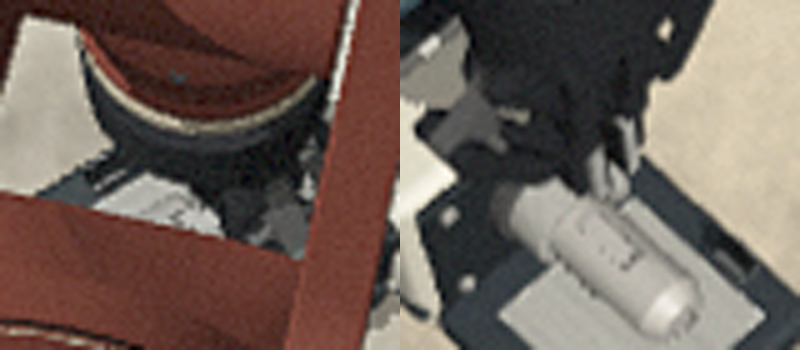

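The side panel shows the key held between the fingertips near (605,185), with the slot below it near (615,240). I'll measure the key against the slot in the side camera frame.

```bash
python3 - <<'E'
from h import *
f=pickle.load(open("side2.pkl","rb"));W=cloud(f).reshape(-1,3)
tcp=np.array([.5153,-.0301,.1449]);yaw=-.997
L=loc(W,[*tcp[:2],yaw,0],tcp[2]);col=f["color"].reshape(-1,3)
m=(abs(L[:,0])<.03)&(abs(L[:,1])<.03)&(L[:,2]>-.012)&(L[:,2]<.012)
ids=np.where(m)[0]
for i in ids: print(i%640,i//640,(L[i]*1e3).round(1),col[i])
E
```

```text
284 239 [ -7.1 -13.4  11. ] [79 87 90]
284 240 [ -7.3 -13.    7.9] [136 154 163]
277 241 [-1.5 -1.3 11.6] [15 18 16]
278 242 [-3.4 -1.8  9.7] [13 16 18]
278 243 [-2.7 -2.   4.8] [84 87 87]
279 243 [-6.4 -1.6 10.1] [20 21 19]
283 243 [-12.   -6.4  11.1] [146 154 156]
278 244 [-4.8 -0.1  6.1] [150 159 162]
279 244 [-6.7 -1.   7.4] [106 111 111]
280 244 [-10.1  -0.9  11.9] [30 27 28]
282 244 [-11.8  -4.   10.2] [160 168 169]
283 244 [-11.6  -6.4   6.8] [124 128 128]
278 245 [-4.4 -0.1  1.8] [162 170 169]
279 245 [-6.8 -0.6  4.2] [163 172 173]
280 245 [-8.  -2.   4.1] [102 108 110]
281 245 [-10.9  -2.1   7.7] [72 73 70]
282 245 [-11.9  -3.6   7. ] [128 135 133]
278 246 [-7.9  2.7  6.1] [129 137 137]
279 246 [-9.   1.3  5.8] [174 184 186]
280 246 [-11.1   0.5   7.5] [159 168 170]
281 246 [-11.8  -1.2   6.2] [92 96 94]
268 247 [ 1.7 18.   9.8] [91 94 92]
277 247 [-10.6   7.   11.5] [ 98 100 104]
278 247 [-8.9  3.7  5. ] [109 115 114]
279 247 [-9.6  2.   3.7] [172 182 184]
280 247 [-11.    0.8   3.8] [167 177 180]
281 247 [-11.8  -0.8   2.9] [134 138 140]
273 248 [-6.3 13.   9.9] [46 45 42]
[... 551 characters left out ...]
[129 137 137]
279 249 [-11.7   4.2   1.6] [150 159 160]
280 249 [-12.6   2.6   0.8] [148 158 158]
281 249 [-12.5   0.3  -2.5] [128 133 134]
271 250 [-6.5 18.2  9.4] [110 119 118]
272 250 [-7.  16.4  7.7] [112 119 123]
274 250 [-7.  12.2  2.1] [110 116 118]
275 250 [-11.9  13.3  10.1] [111 119 119]
276 250 [-11.4  10.8   6.1] [134 141 141]
277 250 [-8.7  6.8 -2.7] [ 95 101 103]
278 250 [-9.8  5.4 -3.2] [127 135 138]
279 250 [-12.8   5.3   0.7] [133 140 143]
280 250 [-14.3   4.1   1. ] [128 132 133]
281 250 [-14.2   1.9  -2. ] [94 97 95]
275 251 [-9.1 11.8  0.5] [131 140 143]
278 251 [-11.3   6.8  -3.3] [112 116 118]
279 251 [-12.6   5.5  -3.3] [95 97 95]
280 251 [-12.7   3.4  -5.9] [98 98 94]
```

```bash
python3 - <<'E'
from h import *
# slot from initial frames: pixels clearly inside slot-> compare shaft surface vs depth; gray image along shaft
for n in("top","side"):
    f=pickle.load(open(n+".pkl","rb"));q={"top":[.5152,-.0313,-.997,0],"side":[.5176,-.0286,-.997,0]}[n]
    g=cv2.cvtColor(f["color"],6)
    # ortho rectify at z=89mm, 1mm per px, x -45..25, y -12..12
    X,Y=np.meshgrid(np.arange(-30,31,1.5)/1e3,np.arange(-12,12.1,1.5)/1e3)
    c,s=np.cos(q[2]),np.sin(q[2]);P=np.stack([q[0]+c*X-s*Y,q[1]+s*X+c*Y,np.full_like(X,.089)],-1)
    uv=proj(f,P).astype(np.float32);r=cv2.remap(g,uv[...,0],uv[...,1],1)
    print(n);print("y\\x   "+" ".join("%3d"%a for a in X[0]*1e3))
    for y,row in zip(Y[:,0],r): print("%5.1f"%(y*1e3)," ".join("%3d"%a for a in row))
E
```

```text
top
y\x   -30 -28 -27 -25 -24 -22 -21 -19 -18 -16 -15 -13 -12 -10  -9  -7  -6  -4  -3  -1   0   1   3   4   6   7   9  10  12  13  15  16  18  19  21  22  24  25  27  28  30
-12.0 120 121 121 122 123 123 121 122 123 122 120 117 122 122 121 122 122 123 119 122 123 120 120 119 123 122 120 121 123 124 121 121 124 131 143 129 128 127 126 129 130
-10.5 129 131 133 131 132 131 132 131 131 134 129 129 131 133 134 133 133 129 129 132 131 131 130 132 134 132 131 133 135 133 139 134 133 135 139 131 132 133 133 133 131
 -9.0 132 134 138 137 137 135 136 136 135 136 136 135 136 137 141 139 135 133 135 137 136 136 137 137 137 135 137 138 136 136 137 135 139 145 147 135 135 136 138 138 138
 -7.5 140 141 142 139 143 143 144 142 141 142 143 142 143 142 144 143 142 141 141 141 140 143 141 143 141 139 142 143 142 142 142 140 141 132 154 146 140 142 144 144 141
 -6.0 150 152 151 151 152 150 152 151 146 149 149 146 138 140 154 155 153 150 150 151 152 154 153 154 154 155 151 154 153 149 150 147 140 123 140 146 144 146 149 148 145
 -4.5 158 159 158 158 157 156 154 156 155 157 150 131 118 122 146 164 162 15
[... 4328 characters left out ...]
 163 162 162 161 162
  7.5 169 165 166 166 164 164 165 163 164 164 165 163 164 165 165 163 165 164 164 163 162 161 164 166 165 165 165 162 162 162 164 167 165 162 150 150 160 160 160 160 160
  9.0 161 161 162 162 162 163 163 160 161 163 163 161 163 163 164 164 162 161 162 163 163 160 160 162 163 163 164 161 161 160 158 162 161 153 143 157 165 160 159 159 160
 10.5 157 157 156 157 157 157 157 157 158 159 159 158 160 159 160 159 158 158 158 161 160 159 157 157 157 157 157 157 158 159 157 160 157 153 154 160 160 158 157 157 157
 12.0 151 152 152 153 152 151 151 151 154 154 153 152 152 152 152 152 151 152 154 153 153 153 155 151 151 150 149 152 154 153 151 153 153 149 154 158 156 155 153 153 154
```

```bash
python3 - <<'E'
from h import *
f=pickle.load(open("side2.pkl","rb"));g=cv2.cvtColor(f["color"],6)
print("     ",*range(268,292));
for v in range(236,256): print(v,*["%3d"%a for a in g[v,268:292]])
tcp=np.array([.5153,-.0301,.1449]);yaw=-.997;c,s=np.cos(yaw),np.sin(yaw);R=np.array([[c,-s,0],[s,c,0],[0,0,1]])
for nm,p in dict(tcp=(0,0,0),frontbot=(-14,0,-5.5),fronttop=(-14,0,4.5),fl=(-9,-5,-5.5),fr=(-9,5,-5.5),ftl=(-9,-5,4.5),ftr=(-9,5,4.5),tipL=(-11,-5,0),tipR=(-11,5,0),backR=(9,5,-5.5)).items(): print(nm,proj(f,tcp+R@(np.array(p)/1e3)).round(1))
print("px per mm x,y,z:",[(proj(f,tcp+R[:,i]*.01)-proj(f,tcp)).round(2)/10 for i in range(3)])
f=pickle.load(open("side.pkl","rb"))
for q in([.5164,-.03],[.518,-.029]): print("slot proj",q,[proj(f,np.array([*q,.0])+R@np.array(a)).round(1) for a in((-.0146,0,.089),(.0146,0,.089),(-.04,0,.075))])
E
```

```text
268 269 270 271 272 273 274 275 276 277 278 279 280 281 282 283 284 285 286 287 288 289 290 291
236  23  26  25  34  42  46  38  31  22  24  25  54 128 169 154  40  88 202 194 191 191 193 193 197
237  21  29  26  32  39  36  36  42  21  20  24  22  72 164 152  57  76 187 189 190 190 190 193 194
238  36  23  29  28  41  42  41  37  28  18  15  26  66 152 150  71  75 176 199 193 188 191 192 194
239  36  20  34  38  39  37  43  41  46  23  29  25  58 135 155  87  87 201 195 196 194 194 194 193
240  38  29  36  41  35  46  38  76  80  28  23  18  47 126 155 131 155 200 194 195 195 200 197 196
241  34  37  30  39  43  38  74 130 103  17  13  24  41 110 158 167 169 184 199 202 195 195 201 195
242  39  40  33  43  36  62 120 161 132  36  16  19  34 102 161 148  69 131 188 201 194 187 193 194
243  29  34  39  34  46  81 132 162 153  67  87  20  18  77 165 154  51  59 133 189 200 191 193 190
244  31  25  41  42  42  74 118 162 149  78 159 110  28  69 167 128  60  53  64 133 174 192 189 189
245  25  25  29  40  41  64 111 161 147  90 169 171 108  72 134  60  62  60  49  52  99 171 192 190
246 
[... 772 characters left out ...]
122  58  59  64  65  59
254 170 186 189 182 168 171 181 178 147 143 151 138 119 128 161 175 174 180 177 125  54  58  61  62
255 176 186 187 170 168 179 183 187 181 150 152 153 141 127 127 163 176 177 174 178 123  65  58  61
tcp [276.4 244. ]
frontbot [281.8 250.2]
fronttop [281.4 247.6]
fl [282.  246.8]
fr [278.  250.2]
ftl [281.6 244.2]
ftr [277.5 247.6]
tipL [282.5 246.1]
tipR [278.5 249.5]
backR [271.4 244.1]
px per mm x,y,z: [array([-0.367, -0.336]), array([-0.404,  0.338]), array([-0.044, -0.265])]
slot proj [0.5164, -0.03] [array([283.3, 262.9]), array([273.1, 253.4]), array([292.8, 274.5])]
slot proj [0.518, -0.029] [array([282.6, 263.5]), array([272.3, 254. ]), array([292. , 275.1])]
```

```bash
python3 - <<'E'
from h import *
yaw=1.351;c,s=np.cos(yaw),np.sin(yaw);R=np.array([[c,-s,0],[s,c,0],[0,0,1]])
t=np.linspace(0,2*np.pi,60);P=np.array([[np.sign(np.cos(a))*.009+.005*np.cos(a),.005*np.sin(a),z] for a in t for z in(-.005,.005)])@R.T+[.4574,.2132,.008]
for n,(u,v) in dict(top=(206,236),side=(334,384)).items():
    f=pickle.load(open(n+".pkl","rb"));col=f["color"].astype(int)[v-14:v+15,u-14:u+15]
    w=np.clip((col[...,2]-40)/100.,0,1);w[w<.25]=0  # red channel: tray blue has little red
    yy,xx=np.mgrid[v-14:v+15,u-14:u+15];k=np.hypot(xx-u,yy-v)<13;w=w*k
    S=np.zeros((480*16,640*16),np.uint8);hull=cv2.convexHull(((proj(f,P)+.5)*16).astype(np.int32));m=cv2.moments(hull)
    print(n,"obs",((w*xx).sum()/w.sum()).round(2),((w*yy).sum()/w.sum()).round(2),"area",w.sum().round(1),"pred",round(m["m10"]/m["m00"]/16-.5,2),round(m["m01"]/m["m00"]/16-.5,2),round(m["m00"]/256,1))
    o=np.array([.4574,.2132,.008]);print("px/mm world x,y",[(proj(f,o+d)-proj(f,o))/10 for d in np.eye(3)[:2]*.01])
    for r in col[4:25,4:25,2]: print(*["%3d"%a for a in r])
E
```

```text
top obs 204.96 235.48 area 64.2 pred 204.94 234.96 71.3
px/mm world x,y [array([ 0.02246838, -0.48066623]), array([-0.48566025, -0.00526672])]
 55  46  51  53  45  52  51  50  52  52  47  38  40  53  52  39  42  45  52  49  49
 48  52  55  42  50  51  54  49  50  53  44  51  49  55  53  52  57  49  52  52  44
 51  52  46  46  55  53  46  47  54  50  46  47  50  51  46  50  48  49  44  47  55
 43  53  51  41  44  51  52  46  47  45  48  55  48  52  48  45  47  46  51  46  49
 51  46  48  43  43  49  49  49  47  51  53  48  43  53  51  49  49  56  53  45  52
 46  43  53  49  40  38  33  42  49  43  39  49  42  52  49  42  48  46  52  52  44
 52  47  42  53  97  65  76  81  51  16  14  28  24  42  24  30  48  49  52  44  48
 48  51  46 104 207 171 188 180 123  81  65  78  51  31  25  24  33  20  31  34  51
 56  50  68 149 164 156 154 155 160 167 172 187 142 100  66  50  27  26  30  27  25
 50  48  72 161 159 157 157 155 158 159 158 158 162 167 169 138  28  27  30  33  40
 48  48  51 106 154 157 158 156 155 156 155 155 159 160 166 170  51  24  29  38  32
 49  41  46  37  59 136 163 179 1
[... 2012 characters left out ...]
  23  30  40  36  35  29  34
 37  30  37  28  39  35  18   8  70 165 162 156 158 172  18  32  35  34  36  38  34
 33  30  34  36  33  37  32  18  72 169 157 158 160 174  22  33  33  34  39  32  38
 33  33  35  41  40  38  35  14  69 167 158 157 159 175  24  35  39  39  34  41  36
 30  33  38  32  35  36  28  21  82 182 161 157 157 164  26  38  36  36  40  29  33
 37  34  34  37  33  40  35  28  81 174 168 155 137 164  27  32  34  32  38  38  31
 37  38  34  31  32  32  30  36  52 111 163 152 125 135  33  37  35  34  37  31  35
 36  35  35  35  38  36  36  30  34  53 102 131 125  57  35  37  38  36  38  31  34
 40  39  31  38  30  41  30  30  34  31  49  62  66  34  36  31  34  33  23  33  37
```

Emit:
jog_arm([
  [[0.5, 0, 0.1, 2, 0, 0, 0], [0.5, 0, 0, 1.7, 0, 0, 0], [0.5, 0, 0, 0, 0, 0, 0], [0.5, 0, 0, 0, 0, 0, 0], [0.5, 0, 0, 0, 0, 0, 0], [0.5, 0, 0, 0, 0, 0, 0]],
])

```text
time: 5.7
tool_pos: [0.5173, -0.0298, 0.1092]
tool_rot: [0.001, 0.48, 0.877, 0.0]
contact_force: [-0.1, 0.7, -0.2]
gripper_width: 0.083
grasp_force: 58.8
```

```bash
cat > key.py <<'E'
from h import *
from plan import pose
from plant import *
import sys
p,R,s=pose();print("t",s["time"],"p",p.round(4),"F",np.round(s["contact_force"],1));Rt=R.as_matrix()
print("yang",np.arctan2(Rt[1,1],Rt[0,1]).round(4))
f=grab_frame("side");pickle.dump(f,open("side3.pkl","wb"));g=cv2.cvtColor(f["color"],6)
print("p after",pose()[0].round(4))
u,v=proj(f,p).round().astype(int)
print("     ",*range(u-12,u+18));
for r in range(v-8,v+14): print(r,*["%3d"%a for a in g[r,u-12:u+18]])
# tool frame pts (x = -pump x, z down)
for nm,q in dict(tcp=(0,0,0),frontbot=(14,0,5.5),fl=(9,5,5.5),fr=(9,-5,5.5),ftl=(9,5,-4.5),ftr=(9,-5,-4.5),tipA=(11,5,0),tipB=(11,-5,0)).items(): print(nm,proj(f,p+Rt@(np.array(q)/1e3)).round(1))
E
python3 key.py
```

```text
t 5.7 p [ 0.5173 -0.0298  0.1092] F [-0.1  0.7 -0.2]
yang 0.5704
p after [ 0.5174 -0.0299  0.1092]
      265 266 267 268 269 270 271 272 273 274 275 276 277 278 279 280 281 282 283 284 285 286 287 288 289 290 291 292 293 294
245  39  33  33  32  30  33  32  45  40  43  36  40  26  31  87 159 137 130  67  40  61  58  51 100 169 191 188 191 190 196
246  39  39  29  31  22  26  29  34  44  38  38  33  23  20  40 101 164 154  92  44  62  59  59  52 104 167 188 188 187 194
247  36  39  37  38  28  23  24  40  48  35  38  28  24  25  17  52 124 153  92  41  57  65  63  55  56 111 171 191 187 192
248  40  40  42  41  31  32  27  36  40  41  41  35  23  21  20  44 110 157 105  36  63  59  63  65  58  55 106 171 194 194
249  43  40  40  36  27  26  36  40  41  41  44  75  26  20  17  41 108 160 134  40  61  61  61  65  62  57  55 112 170 199
250  36  36  38  36  42  24  36  37  40  37  81 127  28  25  20  34 100 164 155  45  56  60  60  62  59  63  61  56  90 169
251  31  34  36  42  34  29  32  43  33  61 128 156  40  28  16  20  81 162 153  92  53  59  65  65  65  63  62  56  57  91
252  28
[... 1299 characters left out ...]
1 174 107 131 148 166 163 150 132 123 139 166 174 175 174
263 117 135 151 136 113 138 149 158 169 177 183 182 186 166 182 160 155 130 170 182 178 175 167 152 134 126 141 168 175 173
264  81 154 190 169  94 113 138 151 157 166 176 182 185 187 178 133 130 171 189 183 181 177 177 173 156 136 128 142 160 175
265 150 193 175 171 137 131 112 139 149 157 167 177 182 184 184 180 169 186 188 184 184 180 179 177 173 156 138 120 130 160
266 179 174 175 175 175 172 128 109 131 147 160 170 177 177 183 187 186 189 189 189 185 184 179 181 183 176 158 149 142 142
tcp [276.9 253.4]
frontbot [282.1 259.4]
fl [278.4 259.4]
fr [282.2 256.1]
ftl [278. 257.]
ftr [281.9 253.7]
tipA [278.9 258.7]
tipB [282.8 255.4]
```

Emit:
jog_arm([
  [[0.5, 0.22, -0.08, 0.4, 0, 0, 0], [0.5, 0, 0, 0.5, 0, 0, 0], [0.5, 0, 0, 0, 0, 0, 0], [0.5, 0, 0, 0, 0, 0, 0], [0.5, 0, 0, 0, 0, 0, 0]],
])

```text
time: 6.17
tool_pos: [0.5145, -0.0285, 0.0987]
tool_rot: [-0.0, 0.48, 0.877, -0.0]
contact_force: [0.3, -0.1, -0.1]
gripper_width: 0.084
grasp_force: 58.8
```

```bash
python3 key.py
```

```text
t 6.1667 p [ 0.5145 -0.0285  0.0987] F [ 0.3 -0.1 -0.1]
yang 0.5699
p after [ 0.5147 -0.0286  0.0988]
      267 268 269 270 271 272 273 274 275 276 277 278 279 280 281 282 283 284 285 286 287 288 289 290 291 292 293 294 295 296
248  41  42  29  30  33  25  34  39  39  36  39  36  27  36  93 160 135 105  45  46  63  61  61  57 107 174 193 191 191 194
249  41  43  33  31  23  26  32  42  43  42  32  35  17  15  36 101 162 156  76  39  60  64  65  61  58 108 171 201 197 196
250  42  34  39  38  21  28  16  39  37  39  35  31  13  23  14  54 125 154  93  36  58  68  58  65  59  59  89 171 197 195
251  38  32  39  39  35  18  22  37  46  34  40  39  19  19  15  41 108 158 106  37  55  57  64  65  63  60  55  91 163 179
252  44  39  40  35  36  25  35  28  35  43  44  78  30  22  11  43 109 159 118  47  62  66  63  61  59  64  61  53  63 131
253  40  40  40  35  40  30  32  43  33  37  72 132  24  18  25  36 102 160 137 124  56  60  64  63  63  59  63  65  57  61
254  37  30  30  35  37  32  27  42  33  63 133 158  37  33  12  19  82 163 163 177 124  52  59  63  65  63  59  64  63  58
255 
[... 1304 characters left out ...]
187 187 185 181 177 180 174 155 138 122 126 161 174 175
266 171 175 176 171 133 110 134 152 158 170 179 179 182 187 186 184 188 185 190 183 182 177 179 178 154 148 145 140 164 173
267 172 174 176 175 165  98 112 133 149 158 168 175 180 184 186 186 182 189 186 184 187 180 182 187 183 182 176 149 146 175
268 175 169 173 175 171 137 136 109 134 145 157 169 176 179 179 185 184 185 185 189 186 185 191 204 205 190 184 160 149 177
269 176 178 170 171 175 177 171  95 108 126 142 156 167 177 179 183 188 186 187 185 190 204 215 211 207 199 185 169 151 168
tcp [278.9 256.3]
frontbot [284.  262.2]
fl [280.3 262.2]
fr [284.2 258.9]
ftl [280.  259.8]
ftr [283.8 256.5]
tipA [280.8 261.6]
tipB [284.7 258.3]
```

Emit:
jog_arm([
  [[0.5, 0, 0, 0.15, 0, 0, 0], [0.5, 0, 0, 0.15, 0, 0, 0], [0.5, 0, 0, 0.1, 0, 0, 0], [0.5, 0, 0, 0.1, 0, 0, 0], [0.5, 0, 0, 0, 0, 0, 0], [0.5, 0, 0, 0, 0, 0, 0]],
])

```text
time: 6.72
tool_pos: [0.5147, -0.0287, 0.0938]
tool_rot: [0.0, 0.48, 0.877, -0.0]
contact_force: [-0.2, -0.3, -0.5]
gripper_width: 0.084
grasp_force: 58.8
```

Emit:
jog_arm([
  [[0.5, 0, 0, 0.1, 0, 0, 0], [0.5, 0, 0, 0.1, 0, 0, 0], [0.5, 0, 0, 0, 0, 0, 0], [0.5, 0, 0, 0, 0, 0, 0], [0.5, 0, 0, 0, 0, 0, 0]],
])

```text
time: 7.13
tool_pos: [0.5148, -0.0286, 0.0919]
tool_rot: [0.0, 0.48, 0.877, 0.0]
contact_force: [1.4, -2.1, 0.4]
gripper_width: 0.083
grasp_force: 58.8
```

Emit:
jog_arm([
  [[0.5, -0.03, 0, 0.08, 0, 0, 0], [0.5, 0, 0, 0.06, 0, 0, 0], [0.5, 0, 0, 0, 0, 0, 0], [0.5, 0, 0, 0, 0, 0, 0], [0.5, 0, 0, 0, 0, 0, 0]],
])

```text
time: 7.55
tool_pos: [0.5148, -0.0288, 0.0905]
tool_rot: [0.0, 0.48, 0.877, -0.0]
contact_force: [0.4, -0.7, 2.1]
gripper_width: 0.083
grasp_force: 59.0
```

Emit:
jog_arm([
  [[0.5, 0, 0, 0.05, 0, 0, 0], [0.5, 0, 0, 0, 0, 0, 0], [0.5, 0, 0, 0, 0, 0, 0]],
])

```text
time: 7.8
tool_pos: [0.5149, -0.0288, 0.0905]
tool_rot: [-0.0, 0.48, 0.877, -0.0]
contact_force: [-3.1, -0.2, 4.5]
gripper_width: 0.084
grasp_force: 59.5
```

Emit:
jog_arm([
  [[1.2, 0, 0, 0, 0, 0, 0], [1.8, 0, 0, 0, 0, 0, 0], [2.6, 0, 0, 0, 0, 0, 0], [3, 0, 0, 0, 0, 0, 0], [3, 0, 0, -0.3, 0, 0, 0], [3.5, 0, 0, -1.5, 0, 0, 0], [5, 0, 0, -3, 0, 0, 0], [6, 0, 0, -2, 0, 0, 0]],
])

```text
time: 8.47
tool_pos: [0.5149, -0.0288, 0.1594]
tool_rot: [0.0, 0.48, 0.877, 0.0]
contact_force: [0.6, -0.1, 1.2]
gripper_width: 0.679
grasp_force: 0.0
```

```bash
python3 -c "
from plan import *
show([.4655,.138,.12],-.265,8)"
```

```text
t 8.47 p [ 0.5149 -0.0288  0.1594] w 0.679 F [ 0.6 -0.1  1.2]
max shift 2.2291359141231872
[2.09, 0.61, 0.49] [0.0, -0.0, 0.104]
[2.14, 0.38, 0.49] [0.0, -0.0, 0.104]
[2.17, 0.16, 0.49] [0.0, -0.0, 0.104]
[2.17, -0.07, 0.49] [0.0, -0.0, 0.104]
[2.15, -0.29, 0.49] [0.0, -0.0, 0.104]
[2.11, -0.52, 0.49] [0.0, -0.0, 0.104]
[2.05, -0.73, 0.49] [0.0, -0.0, 0.104]
[1.96, -0.94, 0.49] [0.0, -0.0, 0.104]
```

Emit:
jog_arm([
  [[7, 2.1, 0.6, 0.5, 0, 0, 0.104], [8, 2.1, 0.4, 0.5, 0, 0, 0.104], [8.5, 2.2, 0.2, 0.5, 0, 0, 0.104], [8.5, 2.2, -0.1, 0.5, 0, 0, 0.104], [8.5, 2.1, -0.3, 0.5, 0, 0, 0.104], [8.5, 2.1, -0.5, 0.5, 0, 0, 0.104], [8.5, 2.1, -0.7, 0.5, 0, 0, 0.104], [8.5, 2.0, -0.9, 0.5, 0, 0, 0.104], [8.5, 0, 0, 0, 0, 0, 0], [8.5, 0, 0, 0, 0, 0, 0], [8.5, 0, 0, 0, 0, 0, 0]],
])

```text
time: 9.38
tool_pos: [0.4666, 0.1382, 0.1182]
tool_rot: [0.0, 0.793, 0.609, 0.0]
contact_force: [-0.6, -0.5, 0.5]
gripper_width: 0.994
grasp_force: 0.0
```

```bash
python3 - <<'E'
from plan import *
from h import *
show([.4655,.138,.016],-.265,1)
ims=[]
for n,(X) in dict(side=[.515,-.029,.09],top=[.515,-.029,.09]).items():
    f=grab_frame(n);pickle.dump(f,open(n+"4.pkl","wb"));u,v=proj(f,X).astype(int)
    ims.append(cv2.resize(f["color"][v-25:v+25,u-28:u+28],(392,350),interpolation=2))
cv2.imwrite("pics/seated.png",np.hstack(ims))
E
```

```text
t 9.38 p [0.4666 0.1382 0.1182] w 0.994 F [-0.6 -0.5  0.5]
max shift 10.219120509645958
[-0.05, -0.1, 10.22] [0.001, 0.0, 0.004]
```

View pics/seated.png

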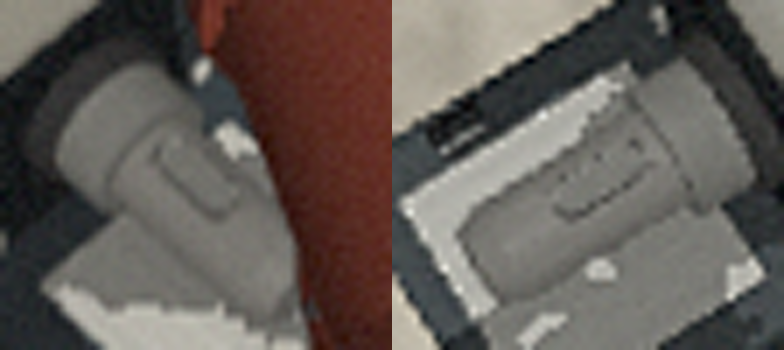

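The picture shows the key lying evenly in the slot (side view at 205,175, top view at 605,180). Now down onto the rotor.

Emit:
jog_arm([
  [[8.5, 0, -0.1, 3, 0, 0, 0], [8.5, 0, 0, 3, 0, 0, 0], [8.5, 0, 0, 3, 0, 0, 0], [8.5, 0, 0, 1.4, 0, 0, 0], [8.5, 0, 0, 0, 0, 0, 0], [8, 0, 0, 0, 0, 0, 0], [7, 0, 0, 0, 0, 0, 0], [6, 0, 0, 0, 0, 0, 0], [5.2, 0, 0, 0, 0, 0, 0], [4.8, 0, 0, 0, 0, 0, 0], [4.8, 0, 0, 0, 0, 0, 0], [4.8, 0, 0, 0, 0, 0, 0], [4.8, 0, 0, 0, 0, 0, 0]],
])

```text
time: 10.57
tool_pos: [0.4672, 0.139, 0.0162]
tool_rot: [0.001, 0.793, 0.609, 0.002]
contact_force: [-1.5, -1.6, 5.8]
gripper_width: 0.621
grasp_force: 63.1
```

```bash
python3 -c "
from plan import *
p,R,s=pose();print(p,s['gripper_width'])
for a in rows([.4688,.0426,p[2]],.573,8): print(a.round(3))"
```

```text
[0.46715593 0.1389853  0.01619957] 0.6214981740381764
[-1.158  0.332 -0.     0.     0.    -0.104]
[-1.187  0.209 -0.     0.     0.    -0.104]
[-1.202e+00  8.400e-02 -1.000e-03  0.000e+00  0.000e+00 -1.040e-01]
[-1.204e+00 -4.100e-02 -1.000e-03  0.000e+00  0.000e+00 -1.040e-01]
[-1.193e+00 -1.660e-01 -1.000e-03  0.000e+00  0.000e+00 -1.040e-01]
[-1.17e+00 -2.90e-01 -1.00e-03  0.00e+00  0.00e+00 -1.04e-01]
[-1.133 -0.41  -0.     0.     0.    -0.104]
[-1.084 -0.526 -0.     0.     0.    -0.104]
```

Emit:
jog_arm([
  [[4.8, 0, 0, -0.5, 0, 0, 0], [4.8, 0, 0, -2, 0, 0, 0], [4.8, 0, 0, -2.5, 0, 0, 0], [4.8, 0, 0, -2, 0, 0, 0], [4.8, 0, 0, 0, 0, 0, 0]],
])

```text
time: 10.98
tool_pos: [0.4686, 0.1393, 0.089]
tool_rot: [0.002, 0.793, 0.609, 0.004]
contact_force: [0.9, 0.2, -0.5]
gripper_width: 0.621
grasp_force: 63.5
```

Emit:
jog_arm([
  [[4.8, -1.15, 0.33, 0, 0, 0, -0.104], [4.8, -1.2, 0.2, 0, 0, 0, -0.104], [4.8, -1.2, 0.1, 0, 0, 0, -0.104], [4.8, -1.2, 0, 0, 0, 0, -0.104], [4.8, -1.2, -0.15, 0, 0, 0, -0.104], [4.8, -1.15, -0.3, 0, 0, 0, -0.104], [4.8, -1.15, -0.4, 0, 0, 0, -0.104], [4.8, -1.1, -0.5, 0, 0, 0, -0.104], [4.8, 0, 0, 0, 0, 0, 0], [4.8, 0, 0, 0, 0, 0, 0], [4.8, 0, 0, 0, 0, 0, 0], [4.8, 0, 0, 0, 0, 0, 0]],
])

```text
time: 11.98
tool_pos: [0.4675, 0.043, 0.0835]
tool_rot: [-0.0, 0.48, 0.877, -0.0]
contact_force: [0.9, -0.1, -1.8]
gripper_width: 0.62
grasp_force: 63.3
```

```bash
python3 - <<'E'
from plan import *
from h import *
show([.4688,.0426,.0612],.573,1)
f=grab_frame("side");pickle.dump(f,open("side5.pkl","wb"));u,v=proj(f,[.49,.005,.08]).astype(int)
cv2.imwrite("pics/pre.png",cv2.resize(f["color"][v-45:v+45,u-60:u+60],(720,540),interpolation=2))
E
```

```text
t 11.98 p [0.4675 0.043  0.0835] w 0.62 F [ 0.9 -0.1 -1.8]
max shift 2.2324842240834433
[-0.1, 0.09, 2.23] [-0.0, -0.001, -0.004]
```

View pics/pre.png

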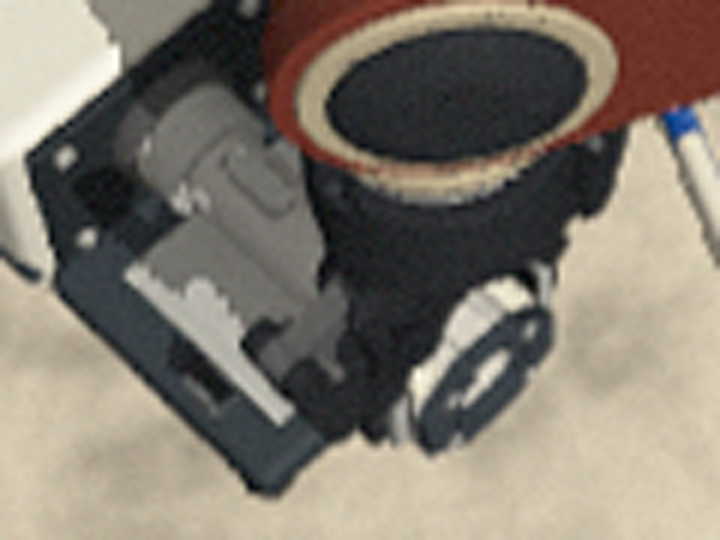

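The rotor is held level (end face at 485,380), clear of the shaft's free end and in line with it. I'll lower to shaft height and check the alignment.

Emit:
jog_arm([
  [[4.8, -0.1, 0.09, 1.2, 0, 0, 0], [4.8, 0, 0, 1, 0, 0, 0], [4.8, 0, 0, 0, 0, 0, 0], [4.8, 0, 0, 0, 0, 0, 0], [4.8, 0, 0, 0, 0, 0, 0], [4.8, 0, 0, 0, 0, 0, 0], [4.8, 0, 0, 0, 0, 0, 0]],
])

```text
time: 12.62
tool_pos: [0.4695, 0.0421, 0.0625]
tool_rot: [0.0, 0.48, 0.877, 0.0]
contact_force: [-0.1, 0.3, -2.2]
gripper_width: 0.619
grasp_force: 63.3
```

```bash
cat > loc.py <<'E'
from plan import *
from h import rotor_sdf,cloud,pickle,fit
p,R,s=pose();d=p-[.5149,-.0288,.0612];y=-.998
M=R.as_matrix();print("pump-frame TCP mm",(1e3*np.array([d[0]*np.cos(y)+d[1]*np.sin(y),-d[0]*np.sin(y)+d[1]*np.cos(y),d[2]])).round(2),"yang err",round(np.arctan2(M[1,1],M[0,1])-(y+np.pi/2),4),"tool z",M[:,2].round(4),"F",np.round(s["contact_force"],1),"t",round(s["time"],2))
E
python3 loc.py; python3 - <<'E'
from plan import *
from h import *
p,R,s=pose();f=grab_frame("side");W=cloud(f).reshape(-1,3)
# points on rotor end face / top: pump -x of TCP by 14..26 mm
L=loc(W,[p[0],p[1],-.998,0],p[2]);m=(L[:,0]<-.012)&(L[:,0]>-.027)&(abs(L[:,1])<.03)&(L[:,2]>-.02)&(L[:,2]<.045)
print(m.sum());q,e=fit(W[m],rotor_sdf,[p[0],p[1],-.998,0.],p[2]+.0138,.0015);print(q,e, "tcp",p)
E
```

```text
pump-frame TCP mm [-84.15   0.27   1.29] yang err -0.0028 tool z [ 1.e-03 -1.e-04 -1.e+00] F [-0.1  0.3 -2.2] t 12.62
285
[ 4.72283593e-01  4.18345182e-02 -9.93857920e-01  4.07294840e-04] 0.0007945324020963707 tcp [0.46951543 0.04206869 0.06249233]
```

Emit:
jog_arm([
  [[4.8, -0.5, -0.03, 0.12, 0, 0, 0], [4.8, -0.8, 0, 0, 0, 0, 0], [4.8, -0.6, 0, 0, 0, 0, 0], [4.8, -0.5, 0, 0, 0, 0, 0], [4.8, -0.4, 0, 0, 0, 0, 0], [4.8, -0.4, 0, 0, 0, 0, 0], [4.8, -0.4, 0, 0, 0, 0, 0], [4.8, -0.3, 0, 0, 0, 0, 0], [4.8, 0, 0, 0, 0, 0, 0], [4.8, 0, 0, 0, 0, 0, 0], [4.8, 0, 0, 0, 0, 0, 0]],
])

```text
time: 13.58
tool_pos: [0.4899, 0.0091, 0.0608]
tool_rot: [0.0, 0.48, 0.877, 0.0]
contact_force: [0.5, -0.2, -1.6]
gripper_width: 0.618
grasp_force: 63.3
```

```bash
python3 loc.py
```

```text
pump-frame TCP mm [-45.41  -0.44  -0.44] yang err -0.0027 tool z [ 2.e-04 -0.e+00 -1.e+00] F [ 0.5 -0.2 -1.6] t 13.58
```

Emit:
jog_arm([
  [[4.8, -0.3, 0.03, -0.03, 0, 0, 0], [4.8, -0.3, 0, 0, 0, 0, 0], [4.8, -0.3, 0, 0, 0, 0, 0], [4.8, -0.3, 0, 0, 0, 0, 0], [4.8, -0.3, 0, 0, 0, 0, 0], [4.8, 0, 0, 0, 0, 0, 0], [4.8, 0, 0, 0, 0, 0, 0]],
])

```text
time: 14.17
tool_pos: [0.4983, -0.0036, 0.061]
tool_rot: [-0.0, 0.48, 0.877, 0.0]
contact_force: [0.1, -0.2, -1.7]
gripper_width: 0.619
grasp_force: 63.3
```

```bash
python3 loc.py
```

```text
pump-frame TCP mm [-30.17  -0.29  -0.22] yang err -0.0032 tool z [-1.e-04  1.e-04 -1.e+00] F [ 0.1 -0.2 -1.7] t 14.17
```

Emit:
jog_arm([
  [[4.8, -0.4, 0.02, -0.02, 0, 0, 0], [4.8, -0.4, 0, 0, 0, 0, 0], [4.8, -0.4, 0, 0, 0, 0, 0], [4.8, -0.4, 0, 0, 0, 0, 0], [4.8, -0.4, 0, 0, 0, 0, 0], [4.8, -0.4, 0, 0, 0, 0, 0], [4.8, 0, 0, 0, 0, 0, 0], [4.8, 0, 0, 0, 0, 0, 0]],
])

```text
time: 14.83
tool_pos: [0.5115, -0.0237, 0.0612]
tool_rot: [-0.0, 0.48, 0.877, 0.0]
contact_force: [-0.7, 1.1, -0.9]
gripper_width: 0.619
grasp_force: 63.3
```

```bash
python3 loc.py
```

```text
pump-frame TCP mm [-6.13 -0.14  0.  ] yang err -0.0032 tool z [-1.e-04  1.e-04 -1.e+00] F [-0.7  1.1 -0.9] t 14.83
```

Slight drag, about 1.3 N. I'll continue slowly until it meets the shoulder.

Emit:
jog_arm([
  [[4.8, -0.15, 0, 0, 0, 0, 0], [4.8, -0.1, 0, 0, 0, 0, 0], [4.8, -0.1, 0, 0, 0, 0, 0], [4.8, 0, 0, 0, 0, 0, 0], [4.8, 0, 0, 0, 0, 0, 0]],
])

```text
time: 15.25
tool_pos: [0.5133, -0.0264, 0.0612]
tool_rot: [0.0, 0.48, 0.877, 0.0]
contact_force: [0.6, -0.1, -1.6]
gripper_width: 0.622
grasp_force: 63.3
```

```bash
python3 loc.py
```

```text
pump-frame TCP mm [-2.9  -0.08  0.03] yang err -0.0027 tool z [ 0.  0. -1.] F [ 0.6 -0.1 -1.6] t 15.25
```

Emit:
jog_arm([
  [[4.8, -0.1, 0, 0, 0, 0, 0], [4.8, -0.1, 0, 0, 0, 0, 0], [4.8, -0.05, 0, 0, 0, 0, 0], [4.8, 0, 0, 0, 0, 0, 0], [4.8, 0, 0, 0, 0, 0, 0]],
])

```text
time: 15.67
tool_pos: [0.5146, -0.0286, 0.0612]
tool_rot: [-0.0, 0.48, 0.877, -0.0]
contact_force: [-0.6, 0.4, -1.6]
gripper_width: 0.622
grasp_force: 63.3
```

```bash
python3 loc.py
```

```text
pump-frame TCP mm [-0.34 -0.15 -0.  ] yang err -0.0028 tool z [-1.e-04 -0.e+00 -1.e+00] F [-0.6  0.4 -1.6] t 15.67
```

Still no shoulder contact, so I'll keep creeping in.

Emit:
jog_arm([
  [[4.8, -0.1, 0, 0, 0, 0, 0], [4.8, -0.1, 0, 0, 0, 0, 0], [4.8, 0, 0, 0, 0, 0, 0], [4.8, 0, 0, 0, 0, 0, 0]],
])

```text
time: 16.0
tool_pos: [0.5148, -0.0289, 0.0612]
tool_rot: [-0.002, 0.48, 0.877, 0.001]
contact_force: [-4.2, 4.9, 2.4]
gripper_width: 0.616
grasp_force: 64.0
```

```bash
python3 loc.py
```

```text
pump-frame TCP mm [ 0.   -0.17 -0.04] yang err -0.0025 tool z [-0.0027  0.003  -1.    ] F [-4.2  4.9  2.4] t 16.0
```

Emit:
jog_arm([
  [[4.8, -0.1, 0, 0, 0, 0, 0], [4.8, -0.1, 0, 0, 0, 0, 0], [4.8, 0, 0, 0, 0, 0, 0], [4.8, 0, 0, 0, 0, 0, 0]],
])

```text
time: 16.33
tool_pos: [0.5147, -0.0289, 0.0612]
tool_rot: [-0.004, 0.48, 0.878, 0.001]
contact_force: [-8.3, 10.5, 7.9]
gripper_width: 0.622
grasp_force: 64.5
```

```bash
python3 loc.py; python3 - <<'E'
from plan import *
from h import *
p,R,s=pose()
for n in("side","top"):
    f=grab_frame(n);pickle.dump(f,open(n+"6.pkl","wb"))
f=pickle.load(open("side6.pkl","rb"))
u,v=proj(f,[.515,-.03,.08]).astype(int)
cv2.imwrite("pics/home.png",cv2.resize(f["color"][v-35:v+35,u-40:u+40],(640,560),interpolation=2))
E
```

```text
pump-frame TCP mm [ 0.01 -0.19 -0.03] yang err -0.0022 tool z [-0.0058  0.0064 -1.    ] F [-8.3 10.5  7.9] t 16.33
```

View pics/home.png

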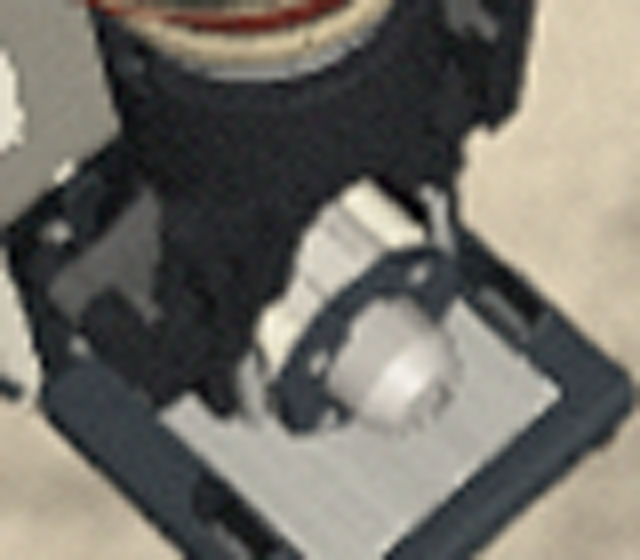

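The side picture shows the shaft's tapered end standing out of the rotor by about half a rotor length (395,365), and the push against the shoulder gave 13 N with no movement. The rotor is home, so I'll relax, open and lift off.

Emit:
jog_arm([
  [[4.8, 0.15, 0, 0, 0, 0, 0], [4.8, 0.15, 0, 0, 0, 0, 0], [4.8, 0, 0, 0, 0, 0, 0], [5.3, 0, 0, 0, 0, 0, 0], [5.6, 0, 0, 0, 0, 0, 0], [6, 0, 0, 0, 0, 0, 0], [7, 0, 0, 0, 0, 0, 0], [8, 0, 0, 0, 0, 0, 0], [8.2, 0, 0, -1, 0, 0, 0], [8.2, 0, 0, -3, 0, 0, 0], [8.2, 0, 0, -3.5, 0, 0, 0], [8.2, 0.5, 0, -3.5, 0, 0, 0], [6, 1, 0, -3.5, 0, 0, 0], [4, 1, 0, -3.5, 0, 0, 0], [2, 0, 0, 0, 0, 0, 0], [0, 0, 0, 0, 0, 0, 0]],
])

```text
time: 17.77
tool_pos: [0.5032, -0.0084, 0.2456]
tool_rot: [0.004, 0.48, 0.878, 0.001]
contact_force: [-0.4, 0.8, 0.1]
gripper_width: 0.406
grasp_force: 0.0
```

```bash
python3 loc.py; cat > cov.py <<'E'
from plan import *
from h import *
for n in("side","top"):
    f=grab_frame(n);pickle.dump(f,open(n+"7.pkl","wb"));W=cloud(f).reshape(-1,3)
    L=loc(W,[.5149,-.0288,-.998,0],0)
    m=(L[:,0]>.03)&(L[:,0]<.2)&(abs(L[:,1])<.06)&(L[:,2]>.13)&(L[:,2]<.32)
    c=f["color"].reshape(-1,3).astype(int);o=m&(c[:,2]>180)&(c[:,0]<90)&(c[:,1]<160)
    K=L[m&(abs(L[:,1])<.05)]
    print(n,m.sum(),"orange",o.sum(),(1e3*np.median(L[o],axis=0)).round(1) if o.any() else "")
    for z in np.arange(.14,.31,.02):
        k=K[abs(K[:,2]-z)<.01]
        if len(k): print(round(z,3),len(k),"x pct",(np.percentile(k[:,0],[5,50,95])*1e3).round(0))
E
python3 cov.py
```

```text
pump-frame TCP mm [-23.45   1.24 184.38] yang err -0.0022 tool z [ 0.0076 -0.0015 -1.    ] F [-0.4  0.8  0.1] t 17.77
side 2582 orange 57 [113.7  17.  286. ]
0.14 122 x pct [ 96.  98. 100.]
0.16 198 x pct [ 98. 100. 102.]
0.18 255 x pct [100. 102. 105.]
0.2 255 x pct [103. 105. 107.]
0.22 275 x pct [105. 107. 109.]
0.24 315 x pct [107. 109. 111.]
0.26 124 x pct [109. 110. 112.]
0.28 496 x pct [100. 109. 115.]
0.3 56 x pct [112. 115. 117.]
top 2099 orange 41 [114.7  12.8 288.1]
0.14 148 x pct [ 98.  99. 100.]
0.16 149 x pct [100. 101. 103.]
0.18 164 x pct [102. 104. 105.]
0.2 182 x pct [104. 106. 107.]
0.22 213 x pct [107. 108. 109.]
0.24 141 x pct [109. 110. 111.]
0.26 1 x pct [75. 75. 75.]
0.28 667 x pct [101. 110. 116.]
0.3 63 x pct [115. 117. 119.]
```

```bash
python3 - <<'E'
from h import *
W=np.vstack([cloud(pickle.load(open(n+".pkl","rb"))).reshape(-1,3) for n in("top","side")])
W=W[~np.isnan(W[:,0])]
g=np.array([.599,-.159]);d=np.hypot(W[:,0]-g[0],W[:,1]-g[1])
L=loc(W,[.5149,-.0288,-.998,0],0)
for z0,z1 in((.2,.25),(.25,.32),(.32,.45),(.45,.7)):
    m=(d<.25)&(W[:,2]>z0)&(W[:,2]<z1)&~((L[:,0]<.13)&(L[:,0]>.04)&(abs(L[:,1])<.06))
    k=np.argsort(d[m])[:3];print(z0,m.sum(),W[m][k].round(3).tolist(),d[m][k].round(3))
# corridor from base to g
t=np.clip(W[:,:2]@g/(g@g),0.3,1);e=np.linalg.norm(W[:,:2]-t[:,None]*g,axis=1)
m=(e<.16)&(W[:,2]>.15)&~((L[:,0]<.13)&(L[:,0]>.04)&(abs(L[:,1])<.06))&(W[:,2]<.9)
k=np.argsort(e[m])[:5];print("corridor",m.sum(),W[m][k].round(3).tolist(),e[m][k].round(3))
E
```

```text
0.2 5058 [[0.711, -0.112, 0.25], [0.71, -0.11, 0.236], [0.711, -0.111, 0.241]] [0.121 0.121 0.121]
0.25 7566 [[0.711, -0.115, 0.255], [0.711, -0.116, 0.261], [0.711, -0.114, 0.25]] [0.12  0.12  0.121]
0.32 7999 [[0.71, -0.111, 0.324], [0.71, -0.109, 0.333], [0.711, -0.11, 0.321]] [0.121 0.122 0.122]
0.45 7850 [[0.709, -0.087, 0.462], [0.709, -0.087, 0.482], [0.709, -0.087, 0.498]] [0.131 0.131 0.131]
corridor 54460 [[0.099, -0.018, 0.22], [0.098, -0.019, 0.248], [0.097, -0.021, 0.22], [0.097, -0.021, 0.253], [0.101, -0.011, 0.242]] [0.086 0.086 0.087 0.087 0.087]
```

Emit:
jog_arm([
  [[0, 0, 0, -2.7, 0, 0, 0], [0, 0, 0, -2.7, 0, 0, 0], [0, 0, 0, -2.6, 0, 0, 0], [0, -1, 0, 0, 0, 0, 0], [0, -2.5, 0, 0, 0, 0, 0], [0, -2.5, 0, 0, 0, 0, 0], [0, -2.5, 0, 0, 0, 0, 0], [0, -2.5, 0, 0, 0, 0, 0], [0, -2.5, 0, 0, 0, 0, 0], [0, -2, 0, 0, 0, 0, 0], [0, -1, 0, 0, 0, 0, 0], [0, 0, 0, 0, 0, 0, 0], [0, 0, 0, 0, 0, 0, 0], [0, 0, 0, 0, 0, 0, 0]],
])

```text
time: 19.03
tool_pos: [0.5902, -0.1465, 0.3205]
tool_rot: [-0.001, 0.48, 0.878, 0.0]
contact_force: [0.4, 0.7, -0.1]
gripper_width: 0.002
grasp_force: 0.0
```

```bash
python3 loc.py
```

```text
pump-frame TCP mm [139.69  -0.54 259.29] yang err -0.0023 tool z [-1.3e-03  8.0e-04 -1.0e+00] F [ 0.4  0.7 -0.1] t 19.03
```

Emit:
jog_arm([
  [[0, 0, 0, 2, 0, 0, 0], [0, 0, 0, 2, 0, 0, 0], [0, 0, 0, 1.2, 0, 0, 0], [0, 0, 0, 0, 0, 0, 0], [0, 0, 0, 0, 0, 0, 0], [0, 0, 0, 0, 0, 0, 0]],
])

```text
time: 19.53
tool_pos: [0.591, -0.1471, 0.2706]
tool_rot: [0.001, 0.48, 0.878, 0.0]
contact_force: [0.6, -0.4, 1.5]
gripper_width: 0.001
grasp_force: 0.0
```

```bash
python3 loc.py; python3 - <<'E'
from h import *
from plant import *
for n in("side","top"):
    f=grab_frame(n);W=cloud(f).reshape(-1,3);L=loc(W,[.5149,-.0288,-.998,0],0)
    m=(abs(L[:,0])<.03)&(abs(L[:,1])<.035)&(L[:,2]>.055)&(L[:,2]<.12)
    print(n,m.sum());q,e=fit(W[m],rotor_sdf,[.515,-.029,-.998,0],.075,.0015);print(q.round(4),e)
s=146
p=None
th=np.linspace(1.62,0,19)
P=np.stack([97-s*np.cos(th)+2*np.sin(th)+11,124+s*np.sin(th)+2*np.cos(th)],1)
print(P.round(0).tolist());print((np.diff(P,axis=0)/10).round(2).tolist())
E
```

```text
pump-frame TCP mm [ 1.4064e+02 -1.2000e-01  2.0935e+02] yang err -0.0023 tool z [ 1.7e-03 -6.0e-04 -1.0e+00] F [ 0.6 -0.4  1.5] t 19.53
side 826
[ 5.176e-01 -2.810e-02 -9.986e-01  3.000e-04] 0.0012442820253782596
top 64
[ 5.18e-01 -2.76e-02 -4.54e-01  1.00e-04] 0.0014002854994783227
[[117.0, 270.0], [104.0, 270.0], [91.0, 269.0], [78.0, 267.0], [65.0, 264.0], [53.0, 259.0], [41.0, 254.0], [30.0, 247.0], [19.0, 240.0], [9.0, 231.0], [-0.0, 222.0], [-9.0, 212.0], [-16.0, 201.0], [-23.0, 189.0], [-28.0, 177.0], [-32.0, 165.0], [-35.0, 152.0], [-37.0, 139.0], [-38.0, 126.0]]
[[-1.31, 0.02], [-1.31, -0.09], [-1.3, -0.21], [-1.27, -0.33], [-1.24, -0.44], [-1.19, -0.55], [-1.14, -0.66], [-1.08, -0.75], [-1.0, -0.85], [-0.92, -0.94], [-0.83, -1.01], [-0.74, -1.09], [-0.64, -1.15], [-0.53, -1.2], [-0.42, -1.24], [-0.31, -1.28], [-0.19, -1.3], [-0.08, -1.31]]
```

Emit:
jog_arm([
  [[0, 1.2, 0, 0, 0, 0, 0], [0, 1.2, 0, 0, 0, 0, 0], [0, 1.3, 0, 0, 0, 0, 0], [0, 1.3, 0, 0.1, 0, 0, 0], [0, 1.3, 0, 0.2, 0, 0, 0], [0, 1.3, 0, 0.3, 0, 0, 0], [0, 1.2, 0, 0.4, 0, 0, 0], [0, 1.2, 0, 0.6, 0, 0, 0], [0, 0, 0, 0, 0, 0, 0], [0, 0, 0, 0, 0, 0, 0]],
])

```text
time: 20.47
tool_pos: [0.536, -0.0622, 0.2523]
tool_rot: [-0.001, 0.479, 0.878, -0.0]
contact_force: [0.5, -0.3, 0.2]
gripper_width: 0.004
grasp_force: 0.0
```

```bash
python3 loc.py; python3 cov.py | grep orange
```

```text
pump-frame TCP mm [ 39.51  -0.37 191.14] yang err -0.0017 tool z [-1.3e-03  5.0e-04 -1.0e+00] F [ 0.5 -0.3  0.2] t 20.47
side 528 orange 2 [ 49.9  -9.6 213. ]
top 118 orange 0
```

Emit:
jog_arm([
  [[0, 1.1, 0, 0.6, 0, 0, 0], [0, 1.1, 0, 0.7, 0, 0, 0], [0, 1.0, 0, 0.85, 0, 0, 0], [0, 0.9, 0, 0.9, 0, 0, 0], [0, 0.8, 0, 1.0, 0, 0, 0], [0, 0.7, 0, 1.1, 0, 0, 0], [0, 0.6, 0, 1.1, 0, 0, 0], [0, 0.5, 0, 1.2, 0, 0, 0], [0, 0.4, 0, 1.2, 0, 0, 0], [0, 0.3, 0, 1.25, 0, 0, 0], [0, 0.2, 0, 1.2, 0, 0, 0], [0, 0, 0, 0, 0, 0, 0], [0, 0, 0, 0, 0, 0, 0], [0, 0, 0, 0, 0, 0, 0]],
])

```text
time: 21.73
tool_pos: [0.4961, 0.0007, 0.1425]
tool_rot: [0.0, 0.48, 0.877, 0.0]
contact_force: [0.3, 0.8, 0.9]
gripper_width: -0.001
grasp_force: 0.0
```

```bash
python3 loc.py
```

```text
pump-frame TCP mm [-34.95   0.16  81.29] yang err -0.003 tool z [ 5.e-04 -3.e-04 -1.e+00] F [0.3 0.8 0.9] t 21.73
```

Nearly there. I'll press down gently until the stop shows in the force.

Emit:
jog_arm([
  [[0, 0, 0, 0.5, 0, 0, 0], [0, 0, 0, 0.5, 0, 0, 0], [0, 0, 0, 0.4, 0, 0, 0], [0, 0, 0, 0.2, 0, 0, 0], [0, 0, 0, 0.15, 0, 0, 0], [0, 0, 0, 0, 0, 0, 0], [0, 0, 0, 0, 0, 0, 0]],
])

```text
time: 22.32
tool_pos: [0.4956, 0.0009, 0.1259]
tool_rot: [-0.0, 0.48, 0.877, -0.0]
contact_force: [-4.4, 0.1, 6.7]
gripper_width: -0.002
grasp_force: 3.7
```

Emit:
jog_arm([
  [[0, 0, 0, 0.1, 0, 0, 0], [0, 0, 0, 0, 0, 0, 0], [0, 0, 0, 0, 0, 0, 0], [0, 0, 0, -0.5, 0, 0, 0], [0, 0, 0, -2, 0, 0, 0], [0, 0, 0, -3, 0, 0, 0], [0, 0, 0, -3, 0, 0, 0], [0, 3, 0, -2, 0, 0, 0], [0, 4, 0, 0, 0, 0, 0], [0, 4, 0, 0, 0, 0, 0], [0, 4, 0, 0, 0, 0, 0], [0, 4, 0, 0, 0, 0, 0], [0, 0, 0, 0, 0, 0, 0], [0, 0, 0, 0, 0, 0, 0], [0, 0, 0, 0, 0, 0, 0]],
])

```text
time: 23.57
tool_pos: [0.3933, 0.1608, 0.2287]
tool_rot: [0.0, 0.479, 0.878, -0.0]
contact_force: [0.7, 0.5, 0.1]
gripper_width: -0.002
grasp_force: 0.0
```

```bash
python3 - <<'E'
from plan import *
from h import *
p,R,s=pose();print(p.round(3),np.round(s["contact_force"],1),s["time"])
ims=[]
for n in("side","top"):
    f=grab_frame(n);u,v=proj(f,[.52,-.04,.1]).astype(int)
    W=cloud(f).reshape(-1,3);L=loc(W,[.5149,-.0288,-.998,0],0)
    m=(L[:,0]>-.05)&(L[:,0]<.09)&(abs(L[:,1])<.05)&(L[:,2]>.11)&(L[:,2]<.2);K=L[m]
    if len(K): A=np.c_[K[:,:2],np.ones(len(K))];c=np.linalg.lstsq(A,K[:,2],rcond=None)[0];print(n,len(K),"median z",np.median(K[:,2]),"slope",c)
    ims.append(cv2.resize(f["color"][v-70:v+70,u-80:u+80],(400,350),interpolation=2))
cv2.imwrite("pics/end.png",np.hstack(ims))
E
```

```text
[0.393 0.161 0.229] [0.7 0.5 0.1] 23.5667
side 3458 median z 0.12661775794069569 slope [ 0.00021451 -0.00133245  0.12660628]
top 4132 median z 0.12618967681649337 slope [ 0.00012788 -0.00129284  0.12619734]
```

View pics/end.png

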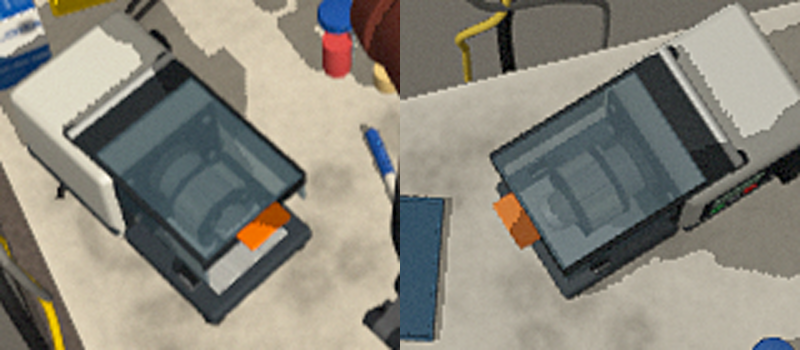

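The picture shows the cover shut and level, with its outer face at z 126 mm and a slope of about 0. The rotor sits home under it (side 200,180; top 590,190), and the arm is clear.

```bash
python3 -c "
from plant import *
print(job_done())"
```

```text
the job is handed in; nothing more can be done
None
```

The job is handed in at about 24 s of the 72 s allowed: the key is seated on the slot floor, the rotor is home against the shoulder, the cover is shut and level at z 126 mm, and the arm is clear with nothing in the gripper.

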